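Cull the broken combs into the drawer

TASK

Pull the top drawer of the aluminium unit out to its stop and leave it out. Then pick out the two faulty red combs from the four in the steel tray, the one that has snapped short and the one that is bent sideways, and lay both flat inside the drawer, below its rim, setting them down rather than dropping them in. Leave the two sound combs and everything else on the ledge where they are, and do not knock the wire rack above the tray.

Things in the scene. Friction and masses are not known exactly. Their poses are not given: they have to be found in the camera images.
- comb_snapped: Red comb lying flat. Handle 62 long, 22 wide, 14 mm thick; toothed head straight on from it, 30 wide, 10 mm thick. Origin: under the handle's middle, 30 mm from its free end; x along it to the head (towards the tray's back at first), z up. FAULTY: the head has snapped off short; the whole comb is 95 mm long (x from -30 to +65 mm). 50 g or so.
- comb_bent: Red comb lying flat. Handle 62 long, 22 wide, 14 mm thick; toothed head straight on from it, 30 wide, 10 mm thick. Origin: under the handle's middle, 30 mm from its free end; x along it to the head (towards the tray's back at first), z up. FAULTY: full length, but the last 50 mm of the head (from x = 63 mm) is bent 35 degrees sideways, towards +y; the tip lies at x = 104, y = 29 mm.
- comb_sound_a: Red comb lying flat. Handle 62 long, 22 wide, 14 mm thick; toothed head straight on from it, 30 wide, 10 mm thick. Origin: under the handle's middle, 30 mm from its free end; x along it to the head (towards the tray's back at first), z up. SOUND: straight, 145 mm long (x from -30 to +115 mm). Stays where it is.
- comb_sound_b: Red comb lying flat. Handle 62 long, 22 wide, 14 mm thick; toothed head straight on from it, 30 wide, 10 mm thick. Origin: under the handle's middle, 30 mm from its free end; x along it to the head (towards the tray's back at first), z up. SOUND: straight, 145 mm long (x from -30 to +115 mm). Stays where it is.
- snapped_handle_end (a point): Free end of the snapped comb's handle, 5 mm above its underside.
- snapped_head_end (a point): Broken end of the snapped comb's head, 5 mm above its underside.
- bent_handle_end (a point): Free end of the bent comb's handle, 5 mm above its underside.
- bent_head_end (a point): Tip of the bent comb's head, 5 mm above its underside.
- tray: Fixed stainless tray, 190 deep (x), 320 mm wide (y), floor 4 mm thick, 14 mm lips at the back and sides, none at the front. Origin: on the ledge under its middle (front edge at x = -100 mm); x from its open front to its back (to the robot's right), z up. The combs lie side by side about 74 mm apart, handles to the front, handle middles near x = -55 mm.
- rack: Fixed wire rack over the tray; origin and axes as the tray's. Bars 8 mm thick along y, centres 190 mm above the ledge, at x = -65, -15, 35, 80 mm, reaching y = +-175 mm; side bars there too; posts only at the back corners. Open at the front below the bars. The bars leave no room from above: reach the handles with the tool tilted about 35 degrees, from the open front.
- drawer_unit: Fixed aluminium drawer unit, 270 mm deep (x), 260 mm wide (y), 142 mm high. Origin: under its centre; x points away from the robot, into the unit, z up; the front face is at x = -135 mm.
- top_drawer (a joint): Travel of the top drawer in m: 0 shut, 0.185 at its stop; slides along the unit's -x. A light return spring (up to 2 N) is outweighed by the 3 N friction of the slides, so the drawer stays where it is left. The latch is already thrown open.
- top_drawer_handle (a point): Middle of the top drawer's bar handle: 11 mm round bar, 120 mm long along y, 35 mm in front of the drawer's face, 119 mm above the ledge (23 mm below the unit's top). Moves with the drawer.
- top_drawer_in (a point): Centre of the top drawer's inner floor, 89 mm above the ledge; axes as the unit's; moves with the drawer. Inside 227 (x) by 228 mm (y); sides and back 30 mm high above the floor, 4 mm thick; the front panel (14 mm thick) stands 44 mm above the floor. At the stop the inside is clear of the unit from x = -113 to +53 mm.
- clipper: Black hair clipper lying on the ledge, 180 x 46 x 36 mm. Bystander.
- cup: White ceramic cup, 80 mm across, 85 mm high. Bystander.
- bottle: Amber bottle, 60 mm across, 170 mm high. Bystander.
- jar: White jar with blue cap, 70 mm across, 90 mm high. Bystander.
- hairbrush: Brush lying on the ledge, 190 mm long. Bystander.
There are look-alikes about, which are no part of the job. Leave any purple look-alike of the comb_bent alone. What is shaped like the comb_snapped but orange is not meant.

How it is judged (in metres and radians):
On the way:
1. the top drawer has been pulled out to its stop, with both faulty combs still out of it (value of joint top_drawer above 0.178 m and z of each of comb_snapped, comb_bent in the frame of top_drawer_in below -0.02 m), for 0.2 s.
At the end, for the whole second after the job is handed in: The top drawer stands within 10 mm of its stop; both ends of the snapped comb and of the bent comb are within the drawer's inside and below its side rims (less than 32 mm above its floor), both combs at rest and flat to within 20 degrees; the two sound combs are within 30 mm of where they started (x of snapped_handle_end in the frame of top_drawer_in between -0.113 and 0.113 m and y of snapped_handle_end in the frame of top_drawer_in between -0.114 and 0.114 m and z of snapped_handle_end in the frame of top_drawer_in between -0.004 and 0.032 m and x of snapped_head_end in the frame of top_drawer_in between -0.113 and 0.113 m and y of snapped_head_end in the frame of top_drawer_in between -0.114 and 0.114 m and z of snapped_head_end in the frame of top_drawer_in between -0.004 and 0.032 m and linear speed of each of comb_snapped, comb_bent below 0.03 m/s and angle between the z axis of each of comb_snapped, comb_bent and the z axis of top_drawer_in, either way round below 0.35 rad and x of bent_handle_end in the frame of top_drawer_in between -0.113 and 0.113 m and y of bent_handle_end in the frame of top_drawer_in between -0.114 and 0.114 m and z of bent_handle_end in the frame of top_drawer_in between -0.004 and 0.032 m and x of bent_head_end in the frame of top_drawer_in between -0.113 and 0.113 m and y of bent_head_end in the frame of top_drawer_in between -0.114 and 0.114 m and z of bent_head_end in the frame of top_drawer_in between -0.004 and 0.032 m and value of joint top_drawer above 0.175 m and distance of each of comb_sound_a, comb_sound_b from where it was at the start of the episode below 0.03 m); the robot touches nothing.
It fails at once if a sound comb moved by more than 30 mm (distance of any of comb_sound_a, comb_sound_b from where it was at the start of the episode above 0.03 m).
It fails at once if a bystander (clipper, cup, bottle, jar, brush) moved by more than 30 mm (distance of any of clipper, cup, bottle, jar, hairbrush from where it was at the start of the episode above 0.03 m).
It fails at once if the wire rack knocked with more than 20 N (contact force between the arm and rack above 20 N).
It fails at once if the wire rack knocked with more than 20 N by the fingers (contact force between the fingers and rack above 20 N).
It fails at once if a faulty comb dropped from more than 60 mm above the drawer's floor ((contact force between comb_snapped and anything else below 0.01 N and z of comb_snapped in the frame of top_drawer_in above 0.06 m) or (contact force between comb_bent and anything else below 0.01 N and z of comb_bent in the frame of top_drawer_in above 0.06 m)).
It also fails if it takes over 72 s, if anything falls off the work surface, if the arm or the gripper's body presses on something with over 40 N, if the wrist force passes 120 N, or if a joint passes its speed limit or range.

ROBOT

A 7-joint arm with a two-finger parallel gripper is mounted at the origin on the work surface. World frame = base frame: x ahead of the robot, y to its left, z up, the work surface at z = 0. Lengths are in mm, angles in rad, forces in N, time in s.
With the tool pointing down it reaches from about 400 to 875 mm from the base axis. Payload 19.3 kg.
Tool frame: the origin (TCP) lies at the very end of the fingers, on their centre line; the grasp point (between the pads) lies 19 mm behind it (grip_point_offset is the z of the grasp point in the tool frame, in mm); z points along the fingers, x is the direction in which the jaws open and shut, and the axes are right-handed (so a half turn about z gives the same grasp; the last joint's range is limited). The gripper opens to 85 mm and grips with 20 to 120 N. Pads are 22 mm wide; open, the fingers measure 114 mm over their backs; the gripper's body (76 mm by 85 mm) begins 54 mm behind the grasp point. The pads swing forward as they close: fully open they stand 13 mm farther back than shut.
Start: joints at [-1.411, 0.521, -0.036, 1.599, 0.021, 1.021, -0.113], TCP at [142.384, 608.556, 193.291] pointing down, gripper open.
Joint ranges: [-2.91, 2.91], [-0.3, 2.13], [-1.5, 1.42], [0.17, 2.43], [-1.26, 4.41], [0.16, 1.93], [-2.52, 2.52]. Speed limits (rad/s): [1.89, 1.89, 2.39, 2.39, 3.01, 3.01, 3.01].

INTERFACE

Orientations are given as a 3x3 rotation matrix whose columns are the frame's x, y, z axes.
In Python, from workcell import movep, movel, goto_joints, open_gripper, clamp, wait, inverse_kinematics, read_state, camera, PlanningError, finish_job, grip_point_offset gives the robot as it stands. Calls block until the motion is done:
- movep(position, orientation): joint-space move of the TCP to a pose.
- movel(position, frame=None, max_speed=150, guard=None): straight line of the TCP; frame=None keeps the orientation; max_speed is the mean speed in mm/s. With guard (N) it stops when the force on the tool has changed by that much, and returns True; else False.
- goto_joints(angles): joint-space move.
- open_gripper() and clamp(): open the fingers fully, or close them until they stop; the grip force is fixed at half the most.
- wait(seconds).
- inverse_kinematics(position, orientation): joint angles nearest the present ones, or None.
- read_state(): the state.
- camera(name): name is "side" or "top"; returns a dict with "image" (400x640x3 uint8, blue, green, red), "range_z" (400x640 float32, mm along the optical axis (not along the pixel's ray), 0 where there is no reading), "fx", "fy", "cx", "cy" (pixels), "dist_coeffs" ([k1, k2, p1, p2, k3] as OpenCV has them; the pictures are not rectified), "cam_to_world" (4x4, takes a point from camera to world coordinates). Camera axes: x right, y up, looking along -z (the intrinsics and any distortion apply to the point x, -y, -z); pixel columns grow to the right and rows downward; lengths in mm; the calibration is good to about 2 mm. A picture is of the moment at which its call begins.
A pose or a line that the arm cannot do raises PlanningError and nothing moves.
- finish_job(): hands the job in, once; it reports no verdict.
The state is a dict: "time": time; "qpos": joint angles; "qvel": joint speeds; "joint_efforts": joint torques, N m; "eef_pos": TCP position; "tool_rot": TCP orientation; "ft_force": force on the tool from outside, world axes, zero at the start; "torque": the same for the moment, N m; "finger_gap": finger opening in mm.
Only numpy, scipy, OpenCV 4.12 (cv2) and the standard library are available. Lean on these libraries where they do the work, as an engineer would, in place of code of your own. Each camera call takes 0.05 s, during which the arm holds its last target. There are 200 camera calls.

## Working session

There is one attempt and no reset: what is moved stays moved. The work goes in short steps, each a Python script; the robot and the scene stay as the last script left them, time stands still between calls to the robot, and variables do not carry over. Pictures are saved under pics/ and viewed, about 8 in all and at most 12, crops included, and the job is handed in when it is done.

```bash
mkdir -p pics; ls; cat > h.py <<'E'
import numpy as np, cv2
from workcell import *
def snap(n,f):
    c=camera(n); cv2.imwrite(f'pics/{f}.png',c['image']); np.savez(f'pics/{f}.npz',**{k:np.asarray(v) for k,v in c.items()}); return c
def ray(c,u,v):
    K=np.array([[c['fx'],0,c['cx']],[0,c['fy'],c['cy']],[0,0,1]],float)
    p=cv2.undistortPoints(np.array([[[u,v]]],float),K,np.array(c['dist_coeffs'],float))[0,0]
    return np.array([p[0],-p[1],-1.])
def at_depth(c,u,v):
    u0,v0=int(round(u)),int(round(v)); d=c['range_z'][v0-1:v0+2,u0-1:u0+2]; d=np.median(d[d>0]) if (d>0).any() else np.nan
    T=np.array(c['cam_to_world']); return T[:3,:3]@(ray(c,u,v)*d)+T[:3,3]
def at_z(c,u,v,z):
    T=np.array(c['cam_to_world']); d=T[:3,:3]@ray(c,u,v); o=T[:3,3]; return o+d*(z-o[2])/d[2]
def tri(c1,p1,c2,p2):
    T1,T2=np.array(c1['cam_to_world']),np.array(c2['cam_to_world'])
    a=T1[:3,:3]@ray(c1,*p1); b=T2[:3,:3]@ray(c2,*p2)
    s=np.linalg.lstsq(np.c_[a,-b],T2[:3,3]-T1[:3,3],rcond=None)[0]
    P,Q=T1[:3,3]+a*s[0],T2[:3,3]+b*s[1]; return (P+Q)/2,np.linalg.norm(P-Q)
def load(f): return {k:v for k,v in np.load(f'pics/{f}.npz').items()}
E
python3 - <<'E'
from h import *
for n in('top','side'):
    c=snap(n,n+'0'); print(n,np.round(c['cam_to_world'],2).tolist(),c['fx'],c['dist_coeffs'])
print(read_state(),grip_point_offset)
E
```

```text
pics
top [[-0.0, 0.99, -0.16, 319.05], [-1.0, -0.01, -0.02, 14.29], [-0.02, 0.15, 0.99, 1485.29], [0.0, 0.0, 0.0, 1.0]] 477.72532611824766 [-0.07103659  0.          0.          0.          0.        ]
side [[1.0, 0.02, -0.03, 495.51], [-0.03, 0.74, -0.68, -668.07], [0.01, 0.68, 0.74, 870.37], [0.0, 0.0, 0.0, 1.0]] 363.973407111926 [-0.03235279  0.          0.          0.          0.        ]
{'time': 0.1, 'qpos': array([-1.41119293,  0.52195486, -0.03632429,  1.59990441,  0.02119428,
        1.02111607, -0.11281876]), 'qvel': array([ 0.00017074, -0.00246644, -0.00071349, -0.00245362,  0.00039939,
        0.00103283, -0.00114984]), 'joint_efforts': array([ 3.82698010e-03, -9.28487206e+01,  1.98426425e+00, -3.70535266e+01,
        1.81527331e-02,  5.18512388e-03, -4.06394440e-05]), 'eef_pos': array([142.32722942, 608.24780503, 192.7997451 ]), 'tool_rot': array([[ 2.27821359e-01,  9.73702933e-01, -1.62719873e-04],
       [ 9.73702437e-01, -2.27821408e-01, -9.84600032e-04],
       [-9.95779010e-04,  6.58721805e-05, -9.99999502e-01]]), 'ft_force': array([ 0.00896447, -0.50827221,  0.1775874 ]), 'torque': array([ 0.00117983, -0.01711582, -0.0211623 ]), 'finger_gap': 85.49525046553653} -18.700000000000003
```

View pics/top0.png

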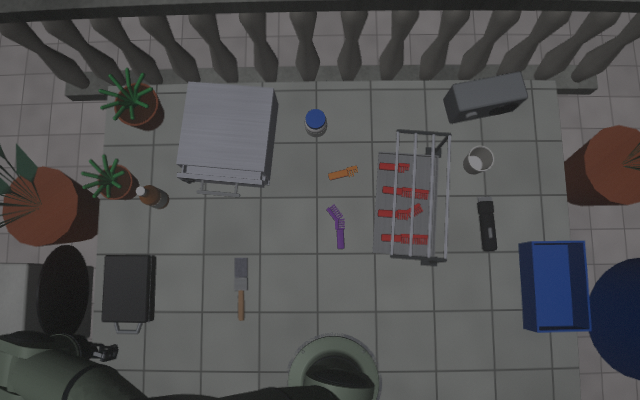

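View pics/side0.png

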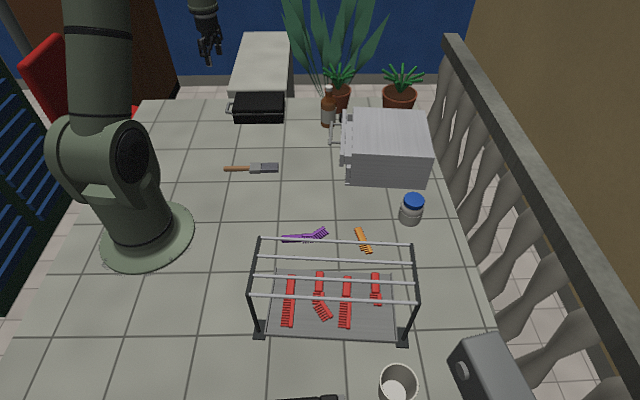

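```bash
python3 - <<'E'
from h import *
def crop(f,x,y,w,h,s): return cv2.resize(cv2.imread(f'pics/{f}.png')[y:y+h,x:x+w],None,fx=s,fy=s,interpolation=cv2.INTER_CUBIC)
a=crop('top0',360,120,100,150,4); b=crop('side0',240,230,200,150,4)[:, :]
b=crop('side0',265,255,130,85,3)
a2=crop('top0',170,75,115,130,3); b2=crop('side0',320,95,120,100,3)
im=np.zeros((600,800,3),np.uint8)
im[:600,:400]=a; im[:255,405:795]=b; im[260:560,405:765]=b2
cv2.imwrite('pics/c1.png',im); cv2.imwrite('pics/c2.png',crop('top0',165,75,120,130,4.5))
E
```

```text
(no output)
```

View pics/c1.png

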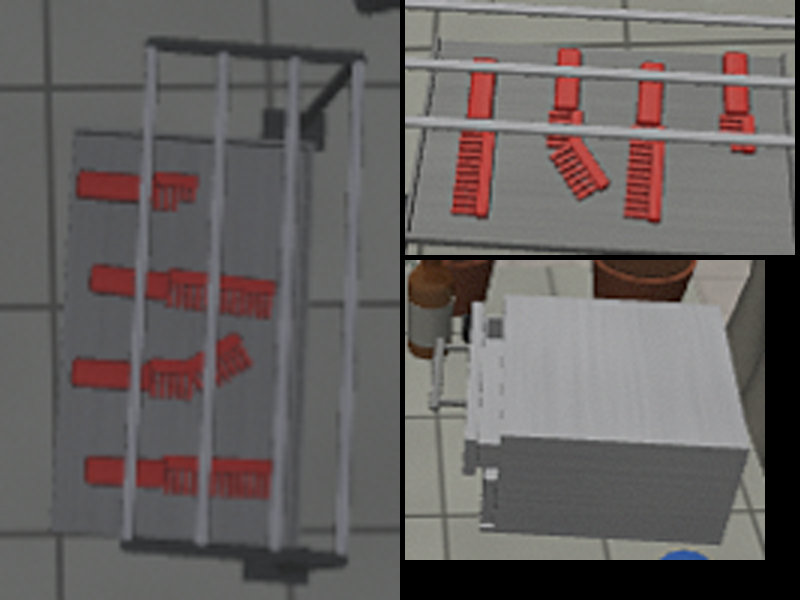

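View pics/c2.png

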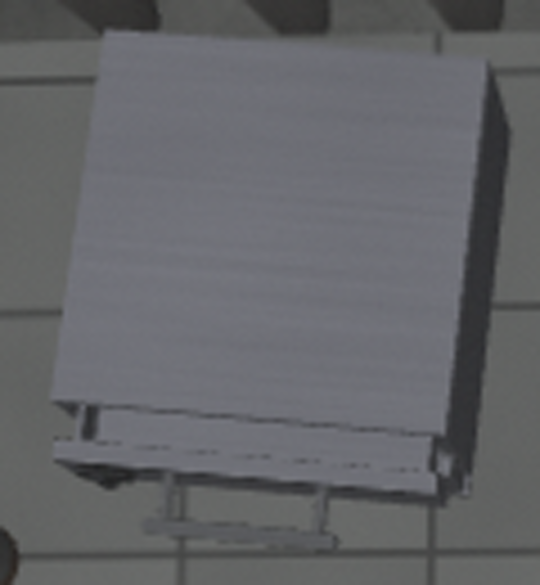

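```bash
cat >> h.py <<'E'
def cloud(c):
    h,w=c['range_z'].shape; K=np.array([[c['fx'],0,c['cx']],[0,c['fy'],c['cy']],[0,0,1]],float)
    v,u=np.mgrid[:h,:w]; uv=np.stack([u,v],-1).reshape(-1,1,2).astype(float)
    p=cv2.undistortPoints(uv,K,np.array(c['dist_coeffs'],float))[:,0]
    d=c['range_z'].reshape(-1,1); X=np.c_[p[:,0],-p[:,1],-np.ones(len(p))]*d
    T=np.array(c['cam_to_world']); X=X@T[:3,:3].T+T[:3,3]; X[d[:,0]<=0]=np.nan
    return X.reshape(h,w,3)
def red(c):
    hsv=cv2.cvtColor(c['image'],cv2.COLOR_BGR2HSV); H=hsv[...,0]
    return ((H<5)|(H>174))&(hsv[...,1]>140)&(hsv[...,2]>60)
E
python3 - <<'E'
from h import *
np.set_printoptions(precision=1,suppress=True)
for f in('top0','side0'):
    c=load(f); X=cloud(c); m=red(c)
    P=X[m&(np.abs(X[...,2]-15)<25)]
    P=P[(P[:,0]>250)&(P[:,0]<800)&(P[:,1]<0)]
    print(f,len(P),P.min(0),P.max(0))
    # cluster by x after sort
    xs=np.sort(P[:,0]); br=xs[1:][np.diff(xs)>8]; lab=np.searchsorted(br,P[:,0],side='right')
    for k in range(len(br)+1):
        Q=P[lab==k]
        if len(Q)<10: continue
        ymax=np.percentile(Q[:,1],99.5); H=Q[Q[:,1]>ymax-55]
        p=np.polyfit(H[:,1],H[:,0],1)
        print(' comb n',len(Q),'end y',ymax,Q[:,1].max(),'min y',Q[:,1].min(),'axis slope',p[0],'x at end',np.polyval(p,ymax),'z med/max',np.median(H[:,2]),H[:,2].max(),'width',np.ptp(H[:,0]))
    # unit top
    t=(np.abs(X[...,2]-142)<6)&(X[...,0]>350)&(X[...,1]>80)&(X[...,1]<600)
    R=X[t][:,:2]; n,l=cv2.connectedComponents(t.astype(np.uint8)); k=1+np.argmax([(l==i).sum() for i in range(1,n)])
    R=X[l==k]; print(' unit',cv2.minAreaRect(R[:,:2].astype(np.float32)),cv2.boxPoints(cv2.minAreaRect(R[:,:2].astype(np.float32))).tolist(),R[:,2].mean())
t=load('top0'); s=load('side0')
pt=lambda u,v:(u/4+360,v/4+120); ps=lambda u,v:((u-405)/3+265,v/3+255)
q=lambda u,v:(u/4.5+165,v/4.5+75); ps2=lambda u,v:((u-405)/3+320,(v-260)/3+95)
for n,a,b in [('snap end',pt(77,185),ps(734,54)),('bent end',pt(73,372),ps(568,50)),('bent tip',pt(245,350),ps(594,192)),('snap head',pt(197,192),ps(738,148)),
  ('bar L',q(147,527),ps2(440,342)),('bar R',q(335,542),ps2(433,408)),('top FL',q(53,402),ps2(507,299)),('top FR',q(447,433),ps2(504,436)),('top BR',q(488,62),ps2(747,447))]:
    print(n,*tri(t,a,s,b), at_depth(t,*a), at_depth(s,*b))
E
```

```text
top0 642 [ 415.5 -299.5    1.3] [ 664.6 -143.3   26.4]
 comb n 167 end y -154.0608638483872 -153.9899947443268 min y -292.95447034542315 axis slope 0.0029886251042541166 x at end 429.62552407569467 z med/max 16.55675772700829 24.709354847591385 width 15.94951791607906
 comb n 180 end y -143.55641921882062 -143.30275360759543 min y -279.20951000420797 axis slope 0.10416423965612584 x at end 507.7081523369417 z med/max 17.775281175873033 24.98524502433338 width 19.914067769207236
 comb n 166 end y -160.867695889253 -160.40210454883623 min y -299.53610520321786 axis slope 0.08923601638842797 x at end 579.814040519312 z med/max 17.54125048639503 22.781954083491655 width 21.52509995328319
 comb n 129 end y -152.13736589449988 -150.34867228919808 min y -242.63141302001924 axis slope 0.09582798825835959 x at end 655.638001641209 z med/max 17.580506319747656 26.426827548280926 width 20.926826558495463
 unit ((753.8871459960938, 312.907958984375), (261.1945495605469, 259.5099182128906), 84.4767837524414) [[612.1647338867188, 195.4058074951172], [870.4697875976562, 170.42820739746094], [895.60
[... 1389 characters left out ...]
7.2 -144.8   12.2] 2.2660277403326785 [ 505.8 -144.7   14.4] [ 508.2 -148.5   18.7]
bent tip [ 524.5 -279.2   10.2] 4.178780843551796 [ 522.8 -280.     7.5] [ 526.7 -276.7    5.7]
snap head [ 648.5 -245.6   15.1] 2.1329800304263267 [ 648.9 -246.9    8.3] [ 650.1 -244.    12.2]
bar L [561.6 394.3 114.3] 5.211484777771654 [557.7 391.9 121.5] [563.5 384.9 121.6]
bar R [549.1 269.5 116.7] 3.136117034186372 [546.9 268.6 120.1] [550.8 272.3 114.9]
top FL [643.2 454.8 132. ] 7.593594688130326 [639.4 454.6 131.5] [645.3 442.7 140.9]
top FR [617.3 194.4 138.9] 6.09963120701657 [616.1 195.4 130. ] [620.5 196.3 138. ]
top BR [866.  170.2 141.3] 3.1098604491326762 [865.4 170.6 138.7] [868.9 173.2 139.1]
```

```bash
cat >> h.py <<'E'
ux=np.array([np.cos(np.radians(5.6)),-np.sin(np.radians(5.6)),0]); uy=np.array([-ux[1],ux[0],0]); UC=np.array([755,312.5,0])
def down(j): z=np.array([0,0,-1.]); return np.c_[j,np.cross(z,j),z]
def tilt(c,s=1,a=35):
    c=np.array([c[0],c[1],0.]); c/=np.linalg.norm(c); a=np.radians(a)
    z=c*np.sin(a)-np.array([0,0,np.cos(a)]); x=s*np.array([-c[1],c[0],0]); return np.c_[x,np.cross(z,x),z]
E
python3 - <<'E'
from h import *
np.set_printoptions(precision=2,suppress=True)
t=load('top0')
print('tray corners',at_z(t,75/4+360,132/4+120,4),at_z(t,52/4+360,535/4+120,4))
print('purple',at_z(t,328,207,10),at_z(t,342,248,10),'orange',at_z(t,330,178,10),at_z(t,357,168,10),'bottle',at_z(t,150,195,150),'jar',at_z(t,316,120,90))
for s in(1,-1):
    print(s,'hook',inverse_kinematics(np.array([555,331.5,250])-31*ux,down(s*ux)),inverse_kinematics(np.array([555,331.5,86])-190*ux,down(s*ux)))
    for n,m,c in(('snap',(653,-182,13),(-.095,-.995)),('bent',(505,-174,13),(-.075,-.997))):
        print(s,n,inverse_kinematics(np.array(m),tilt(c,s)),inverse_kinematics(np.array(m)+[0,150,120],tilt(c,s)))
    print(s,'place',inverse_kinematics(np.array([530,330,200]),tilt(-uy,s)),inverse_kinematics(np.array([550,300,100]),tilt(-uy,s)))
E
```

```text
tray corners [ 699.54 -152.29    4.  ] [ 380.62 -126.68    4.  ]
purple [526.4   10.82  10.  ] [398.67 -31.2   10.  ] orange [618.5    3.74  10.  ] [649.92 -81.75  10.  ] bottle [545.51 523.48 150.  ] jar [782.66  45.18  90.  ]
1 hook [-0.93  0.49  0.4   1.56 -0.2   1.13 -0.58] [-1.1   0.51  0.29  2.02 -0.24  0.65 -0.75]
1 snap [-0.47  1.01  0.57  1.61  0.18  0.75 -0.34] [-0.74  0.9   0.7   1.52  0.06  1.06 -0.33]
1 bent [-0.58  0.87  0.57  2.03  0.35  0.5  -0.55] [-0.89  0.69  0.65  1.92  0.21  0.9  -0.54]
1 place [-1.1   0.88  0.52  1.21  0.03  1.56 -0.77] [-1.06  0.98  0.5   1.29  0.02  1.38 -0.78]
-1 hook [-0.46  0.48 -0.3   1.53  0.15  1.16  2.26] [-0.6   0.51 -0.38  1.99  0.28  0.69  1.9 ]
-1 snap [-0.12  0.9  -0.01  1.59  0.76  0.96  2.37] [-0.26  0.77 -0.13  1.49  0.66  1.28  2.35]
-1 bent [-0.22  0.76  0.05  2.01  0.88  0.76  2.12] [-0.35  0.58 -0.14  1.89  0.66  1.13  2.16]
-1 place [-0.7   0.83 -0.3   1.18  0.51  1.71  2.  ] [-0.66  0.92 -0.27  1.27  0.54  1.54  1.98]
```

```bash
python3 - <<'E'
from h import *
np.set_printoptions(precision=1,suppress=True)
B=np.array([555,331.5,0]); R=down(ux); h=B-31*ux
movep(h+[0,0,240],R)
print('down guard',movel(h+[0,0,87],max_speed=150,guard=10))
p=read_state()['eef_pos']; print(p)
print('pull guard',movel(h+[0,0,87]-215*ux,max_speed=60,guard=14))
s=read_state(); print(s['eef_pos'],s['ft_force'],s['time'],'along',(s['eef_pos']-p)@-ux)
wait(0.3); snap('side','side1'); c=snap('top','top1')
E
```

```text
down guard False
[524.6 334.8  87.8]
pull guard False
[310.3 355.5  87. ] [-0.6  0.1  0.5] 6.725 along 215.30982364415067
```

View pics/side1.png

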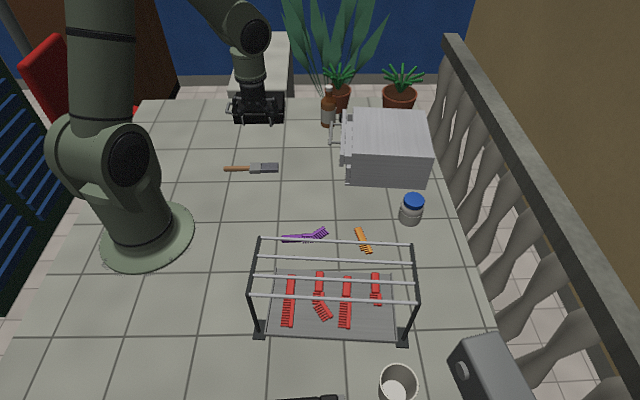

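```bash
python3 - <<'E'
from h import *
h=np.array([555,331.5,0])-31*ux
movel(h+[0,0,130]-100*ux,max_speed=200); movel(h+[0,0,130],max_speed=200)
movel(h+[0,0,87],max_speed=150,guard=10)
s=read_state();print(s['eef_pos'],s['ft_force'],s['finger_gap'],s['time'])
a=snap('side','side2')['image'];b=snap('top','top2')['image']
im=np.zeros((600,800,3),np.uint8)
A=cv2.resize(a[60:180,270:400],None,fx=4,fy=4,interpolation=3);B=cv2.resize(b[130:230,165:240],None,fx=3.6,fy=3.6,interpolation=3)
im[:480,:520]=A; im[:360,525:795]=B; cv2.imwrite('pics/c3.png',im)
E
```

```text
[523.56345329 334.82520448  87.29040121] [ 0.84346302 -0.81971829  0.33572103] 85.1919839991138 8.975
```

View pics/c3.png

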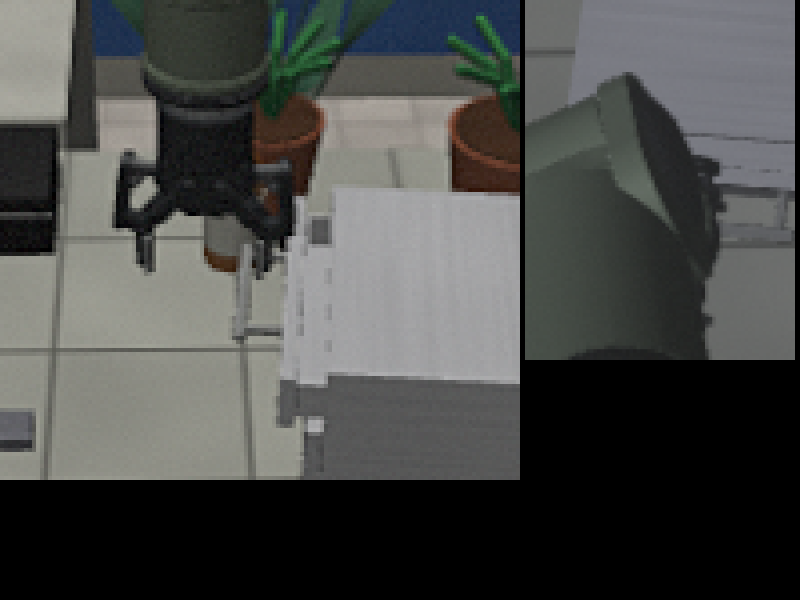

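```bash
python3 - <<'E'
from h import *
np.set_printoptions(precision=1,suppress=True)
s=load('side2'); X=cloud(s)
for u,v in((262,262),(262,267),(262,272),(262,276),(148,265),(242,290),(242,300),(265,225)):
    p=(u/4+270,v/4+60); print((u,v),at_depth(s,*p), 'z=100:',at_z(s,*p,100), 'z=120',at_z(s,*p,120))
E
```

```text
(262, 262) [572.4 322.2 153.4] z=100: [578.2 396.  100. ] z=120 [576.  368.3 120. ]
(262, 267) [572.7 323.1 147.7] z=100: [577.8 388.6 100. ] z=120 [575.6 361.1 120. ]
(262, 272) [572.8 322.3 143.2] z=100: [577.4 381.2 100. ] z=120 [575.2 354.  120. ]
(262, 276) [587.6 510.8   0.1] z=100: [577.1 375.4 100. ] z=120 [574.9 348.3 120. ]
(148, 265) [478.3 328.9 146.8] z=100: [477.2 393.4 100. ] z=120 [477.6 365.9 120. ]
(242, 290) [556.8 326.2 122.2] z=100: [558.6 355.6 100. ] z=120 [557. 329. 120.]
(242, 300) [556.  308.5 125.1] z=100: [558.  341.5 100. ] z=120 [556.4 315.3 120. ]
(265, 225) [573.4 319.3 191.6] z=100: [583.9 452.5 100. ] z=120 [581.6 423.4 120. ]
```

```bash
python3 - <<'E'
from h import *
np.set_printoptions(precision=1,suppress=True)
h=np.array([555,331.5,0])-31*ux
movel(h+[0,0,150],max_speed=200); movel(h-100*ux+[0,0,150],max_speed=200)
ims=[]
for k in(0,1):
    if k: clamp()
    st=read_state(); c=snap('side',f'grip{k}'); X=cloud(c); p=st['eef_pos']
    m=(np.linalg.norm(X[...,:2]-p[:2],axis=-1)<80)&(X[...,2]>60)&(X[...,2]<330)
    Q=X[m]; print(p,st['finger_gap'],st['time'],'lowest',np.sort(Q[:,2])[:6], Q[np.argmin(Q[:,2])], 'hist',np.histogram(Q[:,2],range(60,331,15))[0])
    T=np.array(c['cam_to_world']); q=T[:3,:3].T@(p-T[:3,3]); u=c['fx']*q[0]/-q[2]+c['cx']; v=c['fy']*q[1]/q[2]+c['cy']; print('tcp pix',u,v)
    im=c['image'].copy(); im[int(round(v)),int(round(u))]=(0,0,255)
    u,v=int(u),int(v); ims.append(cv2.resize(im[v-70:v+30,u-45:u+45],None,fx=4.4,fy=4.4,interpolation=0))
cv2.imwrite('pics/c4.png',np.hstack(ims))
E
```

```text
[424.9 344.2 149.9] 85.51527587384929 10.1917 lowest [202.8 204.  205.  205.6 205.9 206.2] [382.9 341.5 202.8] hist [  0   0   0   0   0   0   0   0   0  13  34  45  92 153 142 201 117  93]
tcp pix 290.93687085259864 122.82419489613426
[424.6 344.3 150. ] -0.05580056262138351 11.0083 lowest [190.3 192.9 193.5 193.8 194.  194.3] [430.7 336.5 190.3] hist [  0   0   0   0   0   0   0   0   7  32  38  63 113 118 166 151  56  85]
tcp pix 290.8423161608363 122.77175197528972
```

View pics/c4.png

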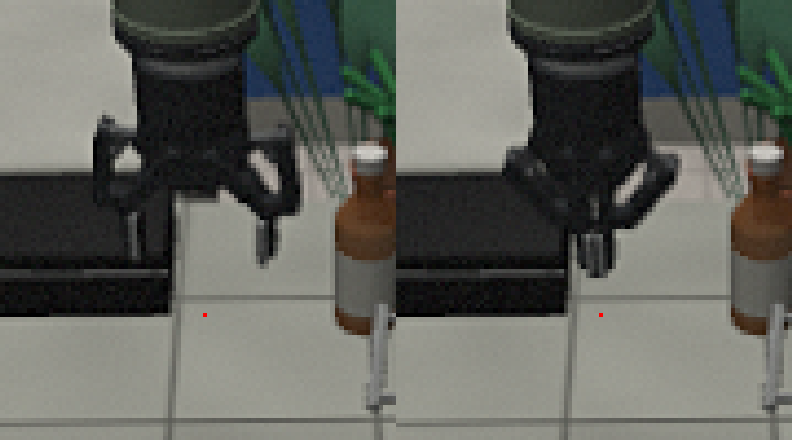

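```bash
python3 - <<'E'
from h import *
np.set_printoptions(precision=1,suppress=True)
h=np.array([555,331.5,0])-31*ux
open_gripper()
movel(h-60*ux+[0,0,105],max_speed=200); movel(h+[0,0,105],max_speed=200)
print('down',movel(h+[0,0,47],max_speed=120,guard=10)); p=read_state()['eef_pos']
g=movel(h+[0,0,47]-200*ux,max_speed=70,guard=16)
s=read_state(); print('pull',g,s['eef_pos'],s['ft_force'],s['time'],'along',(s['eef_pos']-p)@-ux)
wait(0.2); s=read_state()['eef_pos']; c=snap('side','side3'); snap('top','top3')
movel(s+6*ux,max_speed=60); movel(s+6*ux+[0,0,110],max_speed=200)
R=tilt((-.08,-.997)); clamp(); movep([560,60,170],R)
c=snap('side','tilt'); X=cloud(c); st=read_state(); p,R=st['eef_pos'],st['tool_rot']
L=(X-p)@R; m=(np.abs(L[...,0])<20)&(np.abs(L[...,1])<45)&(L[...,2]>-110)&(L[...,2]<30)&(X[...,2]>40)
Q=L[m]; Q=Q[np.argsort(-Q[:,2])]; print(p,R,st['time'],len(Q)); print(Q[:12]); print('x,y med of tips',np.median(Q[:30],0))
T=snap('top','tiltt'); 
E
```

```text
down False
pull True [358.3 351.6  47.5] [7.1 0.3 4.2] 15.475 along 166.75461855010877
[559.6  61.4 170. ] [[ 1.  -0.1 -0. ]
 [-0.1 -0.8 -0.6]
 [-0.   0.6 -0.8]] 18.775 256
[[ -4.7   6.3 -38.7]
 [  0.7   6.8 -39. ]
 [ -2.    9.3 -39.2]
 [  6.2   8.3 -39.4]
 [  3.4  10.1 -39.4]
 [ -2.1   8.4 -41.8]
 [  3.3   8.1 -41.9]
 [ -4.8  11.4 -42. ]
 [  0.6  13.6 -42.5]
 [  6.   14.3 -42.8]
 [  8.7   3.9 -44.4]
 [ -5.   10.1 -44.6]]
x,y med of tips [  0.4   8.4 -44.9]
```

```bash
python3 - <<'E'
from h import *
np.set_printoptions(precision=1,suppress=True)
for f in('tilt','tiltt'):
    X=cloud(load(f)); u=(X-UC)@np.c_[ux,uy,[0,0,1]]
    for n,(a,b,zl,zh,yl) in dict(bar=(-400,-325,110,130,50),panel=(-345,-290,129,140,90),floor=(-300,-150,82,96,80)).items():
        m=(u[...,0]>a)&(u[...,0]<b)&(u[...,2]>zl)&(u[...,2]<zh)&(np.abs(u[...,1])<yl+60)
        Q=u[m]; print(f,n,len(Q), np.percentile(Q,[2,50,98],axis=0).ravel() if len(Q) else '')
a=load('tilt')['image'];b=load('tiltt')['image']
im=np.zeros((560,800,3),np.uint8); A=cv2.resize(a[70:270,240:440],(400,400),interpolation=3); B=cv2.resize(b[70:270,150:350],(400,400),interpolation=3)
cv2.imwrite('pics/c5.png',np.hstack([A,B]))
E
```

```text
tilt bar 133 [-365.2  -61.8  114.1 -356.     7.   122.  -327.8   94.7  126.3]
tilt panel 197 [-325.8 -124.9  129.6 -317.9  -10.2  132.1 -311.2  120.   135.2]
tilt floor 986 [-298.1 -118.5   85.  -254.9  -12.5   88.7 -166.2  115.7   95.2]
tiltt bar 70 [-369.1 -107.1  115.4 -351.7  -51.3  122.3 -326.8  -43.   129.4]
tiltt panel 130 [-328.8 -123.9  129.3 -321.6  -84.5  132.8 -315.   -46.1  138.6]
tiltt floor 1069 [-297.5 -116.1   83.4 -235.7  -70.1   88.8 -175.1  -33.5   94.6]
```

View pics/c5.png

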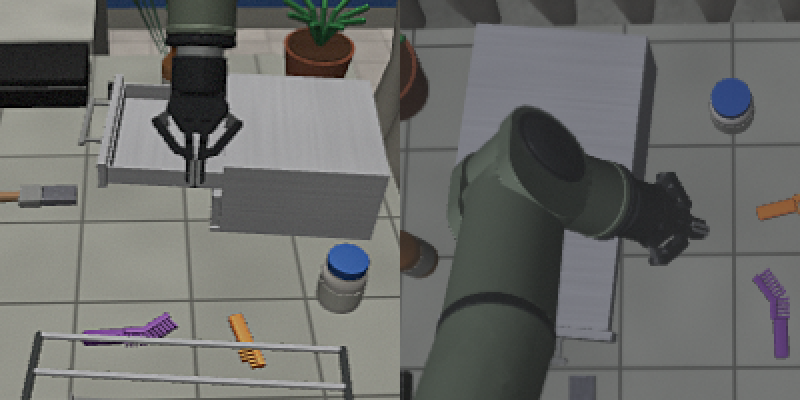

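```bash
cat >> h.py <<'E'
DC=UC-197*ux-2*uy
def tip(P,R): return np.array(P,float)+40*R[:,2]
def go(P,R,v=250,**k): return movel(tip(P,R),R,max_speed=v,**k)
def pick(m,c,sh=0.,z=15):
    c=np.array([c[0],c[1],0]);c/=np.linalg.norm(c); R=tilt(c); P=np.array([m[0]+sh,m[1],z])+3*c
    open_gripper(); movep(tip(P-160*R[:,2],R),R); go(P-60*R[:,2],R,200)
    print('in',go(P,R,70,guard=8),read_state()['ft_force'],(read_state()['eef_pos']-tip(P,R)))
    clamp(); print('gap',read_state()['finger_gap'])
    go(P+[0,0,22],R,80); go(P+[0,0,45]-150*c,R,200); go(P+[0,0,215]-200*c,R,250)
    s=read_state(); print('gap',s['finger_gap'],s['time'])
def place(dx,dy):
    R=tilt(-uy); P=DC+dx*ux+(dy-3)*uy
    go(P+[0,0,210],R,250); go(P+[0,0,125],R,150)
    print('touch',go(P+[0,0,97],R,35,guard=4),read_state()['eef_pos']-40*R[:,2],read_state()['ft_force'])
def off():
    R=tilt(-uy); open_gripper(); s=read_state(); p=s['eef_pos']
    movel(p-60*R[:,2],max_speed=120); movel(p-60*R[:,2]+[0,0,100],max_speed=250); print(read_state()['time'])
E
python3 - <<'E'
from h import *
np.set_printoptions(precision=1,suppress=True)
pick((653,-182.4),(-.095,-.995),sh=-3)
snap('side','p1');
E
python3 -c "
from h import *
a=load('p1')['image'];cv2.imwrite('pics/c6.png',cv2.resize(a[100:350,220:470],(600,600),interpolation=3))"
```

```text
in False [-0.3  0.3 -0.2] [0.3 0.3 0.3]
gap 19.5901679491302
gap 19.83657637089996 24.925
```

View pics/c6.png

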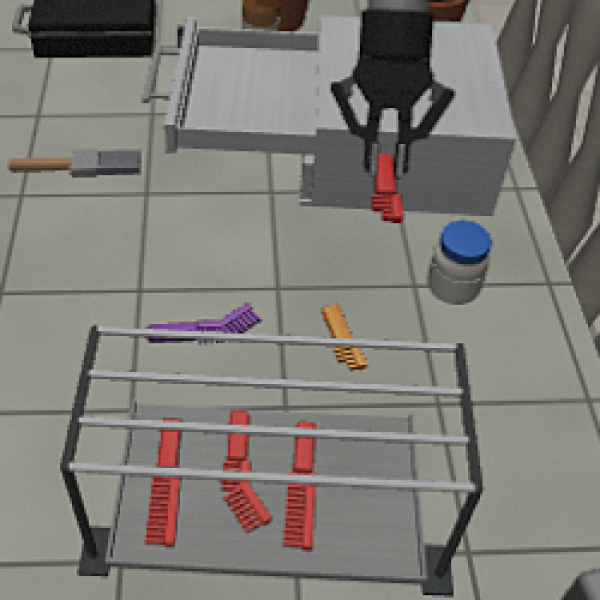

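```bash
python3 - <<'E'
from h import *
np.set_printoptions(precision=1,suppress=True)
place(-50,-35)
c=snap('side','p2'); X=cloud(c); u=(X-DC)@np.c_[ux,uy,[0,0,1]]; Q=u[red(c)&(u[...,2]>60)&(u[...,1]>-130)]
print(read_state()['time'],len(Q),np.percentile(Q,[1,50,99],axis=0))
E
```

```text
touch True [505.4 296.6 100.3] [1.5 1.6 8.5]
27.875 649 [[-1363.6   -81.6    65.1]
 [-1323.7   385.6   145.2]
 [  -39.1   652.6   157.8]]
```

```bash
python3 - <<'E'
from h import *
np.set_printoptions(precision=1,suppress=True)
off()
for f in('side','top'):
    c=snap(f,'p3'+f); X=cloud(c); u=(X-DC)@np.c_[ux,uy,[0,0,1]]; Q=u[red(c)&(u[...,2]>60)&(np.abs(u[...,1])<150)&(np.abs(u[...,0])<150)]
    print(f,len(Q),np.percentile(Q,[1,50,99],axis=0) if len(Q) else '')
pick((505,-174.7),(-.075,-.997)); 
c=snap('side','p4'); cv2.imwrite('pics/c7.png',cv2.resize(c['image'][80:350,220:470],(500,540),interpolation=3))
E
```

```text
29.725
side 100 [[-60.8 -86.4  94.4]
 [-48.6 -54.8 100.8]
 [-34.7  -9.2 105.4]]
top 133 [[-59.5 -95.5  95.1]
 [-48.2 -44.4 101.9]
 [-37.2  -9.3 109.1]]
in False [ 0.  -0.6 -0.6] [0.2 0.2 0.2]
gap 19.6140518239512
gap 19.74844317883223 36.1
```

View pics/c7.png

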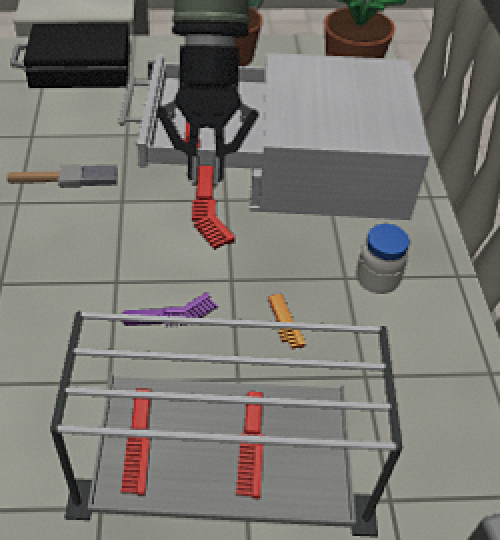

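```bash
python3 - <<'E'
from h import *
np.set_printoptions(precision=1,suppress=True)
place(-9,57)
off(); R=tilt(-uy); p=read_state()['eef_pos']; movel(p+[-150,60,40],max_speed=250); wait(0.3)
for f in('side','top'):
    c=snap(f,'p5'+f); X=cloud(c); u=(X-DC)@np.c_[ux,uy,[0,0,1]]; Q=u[red(c)&(u[...,2]>60)&(np.abs(u[...,1])<150)&(np.abs(u[...,0])<150)]
    print(f,len(Q),np.percentile(Q,[1,50,99],axis=0) if len(Q) else '')
    b=(u[...,0]<-100)&(u[...,0]>-140)&(u[...,2]>129)&(u[...,2]<138)&(np.abs(u[...,1])<115); print('panel x',np.percentile(u[b][:,0],[2,50,98]) if b.any() else '')
print(read_state()['time'],read_state()['ft_force'])
a=load('p5side')['image'];b=load('p5top')['image']
cv2.imwrite('pics/c8.png',np.hstack([cv2.resize(a[90:290,260:420],(400,500),interpolation=3),cv2.resize(b[100:260,160:288],(400,500),interpolation=3)]))
E
```

```text
touch True [555.  384.2 100.4] [0.3 1.2 6.8]
40.9917
side 284 [[-59.1 -85.4  90.3]
 [-12.3 -21.   98.4]
 [ 25.8  77.5 104.8]]
panel x [-130.9 -120.6 -113.9]
top 282 [[-58.9 -93.6  93.8]
 [-16.5 -16.5 101.4]
 [ 23.1  81.7 109.4]]
panel x [-131.4 -124.5 -117.7]
42.2083 [-0.1 -0.7 -0.1]
```

View pics/c8.png

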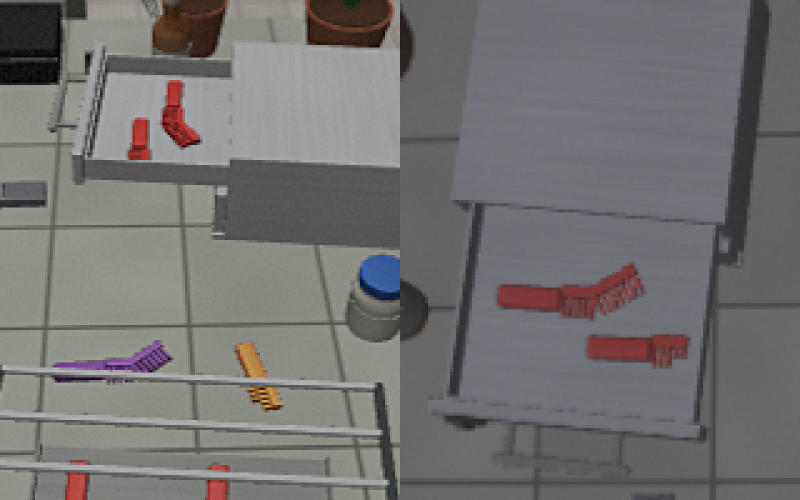

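```bash
python3 - <<'E'
from h import *
for f in('top','side'):
    for g in(f+'0','p5'+f):
        c=load(g);X=cloud(c);m=red(c)&(abs(X[...,2]-15)<12)
        for a,b in((400,470),(560,620)):
            Q=X[m&(X[...,0]>a)&(X[...,0]<b)&(X[...,1]<-130)&(X[...,1]>-310)]; print(g,Q.mean(0).round(1))
finish_job()
E
```

```text
top0 [ 430.9 -214.3   15.6]
top0 [ 576.5 -220.9   15.8]
p5top [ 430.6 -215.    16.2]
p5top [ 576.8 -219.9   16.3]
side0 [ 427.3 -240.1   13. ]
side0 [ 573.2 -242.6   13.2]
p5side [ 427.2 -240.1   12.8]
p5side [ 573.2 -242.2   13.2]
the job is handed in; nothing more can be done
```

The drawer is out and both faulty combs lie flat inside it. I handed the job in at about 42 s of the 72 s allowed; no verdict is reported.

**Drawer:** My first pull missed the bar handle. The camera showed that the fingertips end about 40 mm short of the TCP the robot reports, along the tool axis. With that corrected, I hooked the bar and pulled until the guard tripped at 16 N, against 3 N of slide friction, so I took that as the stop. The drawer front had not moved in the final pictures. I could not read the joint value, and the uncovered length measured about 67 mm behind the drawer's centre, where the text says 53 mm. I put that difference down to how the unit's front edge measures, and did not check it further.

**Combs:** I gripped the snapped and then the bent comb by the handle from the open front, tool tilted 35°. Each was lowered until it touched the drawer floor and then released.

**Last checks:**
- Both combs lie flat and at least 18 mm inside the walls. Their tops are about 15–20 mm above the floor, below the rim.
- The two sound combs are within about 1 mm of where they started.
- I did not measure the other things on the ledge again. The last picture shows the jar and both look-alikes undisturbed. I felt no contact near the rack.
- The gripper was clear of everything, with a tool force of about 0.7 N.

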